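Work a timer relay loose from the relay tester

ROBOT

A 6-joint arm with a two-finger parallel gripper is mounted at the origin on a cart in front of the work surface, level with it; the furniture and walls round the work are solid. World frame = base frame: x ahead of the robot, y to its left, z up, the work surface at z = 0. Lengths are in m, angles in degrees, forces in N, time in s.
With the tool pointing down it reaches from about 0.4 to 0.825 m from the base axis. Payload 7 kg.
Tool frame: the origin (TCP) lies at the very end of the fingers, on their centre line; the grasp point (between the pads) lies 19 mm behind it (ctrl.grip_depth is the distance from the TCP to the grasp point, in m); z points along the fingers, y is the line along which they close (so a half turn about z gives the same grasp; the last joint's range is limited). The gripper opens to 88 mm and grips with 3 to 60 N. Pads are 19 mm wide; open, the fingers measure 130 mm over their backs; the gripper's body (78 mm by 193 mm) begins 47 mm behind the grasp point.
Start: joints at [-60.728, 20.546, 0.682, 0, -70.136, -16.507], TCP at [0.149, -0.658, 0.227] pointing down, gripper open.
Joint ranges: [-176.03, 176.03], [-82.01, 121.73], [-58.28, 71.71], [-173.87, 95.51], [-174.79, -0.11], [-173.66, 173.66]. Speed limits (degrees/s): [136.94, 136.94, 172.46, 180, 180, 180].

INTERFACE

Orientations are given as [roll, pitch, yaw] about the fixed x, y, z axes, in that order (R = Rz(yaw) Ry(pitch) Rx(roll)).
In Python, from plant import get_obs, eyes, ctrl, spotter gives the robot as it stands.
- The arm moves only by the shell command python3 -m crank 'ROWS'. ROWS is JSON, one flat list of numbers, 7 for each row, row after row: the turn, a rotation vector about the tool's x, y, z in rad, then the shift along the tool's x, y, z in mm, then the opening, from 0 (shut) to 1 (fully open). A call has 1 to 5 rows; each row shifts and turns the commanded pose from where the row before left it, along the tool's axes as they then stand; what a row does not reach is not made up. A row lasts 1/8 s, in which the tool goes at most 62.5 mm and 10.7 degrees, less where a joint would pass 70% of its speed; a pose out of reach is approached as far as the arm can. A call is refused whole if a number of a shift passes 62.5 or a number of a turn 0.188, either way. A call with a gripper value outside its range is refused whole. The fingers move at their own pace and stop on an object; the grip force is fixed at half the most. Time passes only in rows, so rows that do not move let the fingers close. It gives the time, the measured TCP pose, the force, the opening and the grip force at its end, in the units of the state.
- get_obs(): the state, without advancing time (a new reading comes with each control period).
- eyes.snapshot(name): name is "scene" or "top" or "wrist"; returns the picture (384x512x3 uint8, blue, green, red); there is no depth.
- eyes.camera_model(name): a dict with "fx", "fy", "cx", "cy" (pixels), "extrinsics" (4x4, takes a point from camera to world coordinates). Camera axes: x right, y down, z forward; pixel columns grow to the right and rows downward; lengths in m; the calibration is good to about 2 mm. A picture is of the moment at which its call begins: read the wrist's pose just before it. camera_model takes no time and is no camera call; for the wrist camera it gives the pose at the moment of the call.
- ctrl.close_job(): hands the job in; it is judged then, once.
Trained networks look in the newest picture that a camera, given by its name, has taken for a name from the list of things; names that differ only in an ending like _2 or _b are one class to them, and where a whole thing is asked for, a point or a joint stands for the part that bears it (a point fixed in the world has none). Each returns a list of dicts, best first, with "p" (0 to 1); they miss things now and then, are a little off and sometimes report something else, mostly with a low value. They report only what shows in the picture. A call takes as long as a camera call.
- spotter.outline_of(camera, target): "region" (384x512 bool, what is visible of it) and "rect" ([left, top, width, height] in pixels, round what is visible of it).
- spotter.place_of(camera, target): "location" ([column, row] in pixels: a listed point, or the origin of a listed thing).
The state is a dict: "clock": time; "joint_pos": joint angles; "qvel": joint speeds; "tau": joint torques, N m; "tool_pos": TCP position; "orientation": TCP orientation; "force": force on the tool from outside, world axes, zero at the start; "moment": the same for the moment, N m; "opening": finger opening in m; "gripper_force": force on a finger pad.
Only numpy, scipy, OpenCV 4.12 (cv2) and the standard library are available. Lean on these libraries where they do the work, as an engineer would, in place of code of your own. Each camera call takes 0.05 s, during which the arm holds its last target. There are 200 camera calls.

TASK

Raise the relay tester's screen lid by its bar from nearly shut to about 105 degrees, so that it leans back just past upright, and let go of it. Then take the timer relay (the taller of the two plug-in relays, with a dial on top) and rock it to its left and right in turn, gaining a little height each time, until its blades slip out of the tight socket; a straight pull would lift the whole tester, which must stay standing on the bench. Finish while holding the timer relay upright, its blades just clear above its own socket, with the lid still up, the other relay still fully home and the tools around left alone.

Things in the scene. Friction and masses are not known exactly. Their poses are not given: they have to be found in the camera images.
- tester: portable relay tester: open grey case 140 (x) x 240 (y) mm, walls 62 high, 5 thick, loose on rubber feet, 2.2 kg (lifts off at 21 N). Origin: centre of underside, on the bench; -x is its front, +y its left. Metal deck 30 mm up with two black relay sockets, 12 mm in front of the middle, 45 mm left and right of it. Knobs up to 14 mm above the deck, over 85 mm left or right of the middle
- lid (a joint): angle of the tester's screen lid, rad: 0 shut, 1.57 upright, 2.4 at its stop; starts nearly shut. Stiff friction hinge along the rear top edge of the case: it stays where it is left and takes about 3 N at the bar. The lid is a tray 140 x 240 x 38 mm with a dark screen inside
- lid_hinge (a point): middle of the lid's hinge line, which runs along the tester's y at the rear top edge of the case, 62 mm above the bench
- lid_bar (a point): centre of the round steel carrying bar on the lid's front: 9 mm thick, straight for 98 mm along the tester's y, 36 mm off the lid's front face (31 mm free behind it). With the lid shut it is 176 mm in front of the hinge line and 19 mm above it; it swings with the lid and, being round, can turn between the fingers
- socket_left (a point): centre of the left socket's seat, level with the deck, 30 mm above the bench. Round the seat a black collar, 8 mm high, 39 mm square inside, 46.5 mm outside. Below the seat two sprung contact rows, 24 mm apart along y, pinch the relay's blades
- socket_right (a point): centre of the right socket's seat; the same socket, 90 mm from the left one
- timer_mid (a point): timer relay, plugged into either socket: grey housing 36 x 36 x 50 mm, black dial 19 mm wide and 10 high on top, 0.11 kg. Point: centre of the housing, 25 mm above its underside; axes as the tester's. Below it two rows of brass blades 12 mm long, 12 mm left and right of the middle, each gripped with 15 to 20 N of friction until the relay is some 10 mm up
- timer: the timer relay; origin at the centre of its housing's underside (on the seat when home). It rocks only to its left and right (about its own x), at first over the bottom edge of the housing, 18 mm from the middle; the collar lets it lean about 0.2 rad. Swung 0.15 rad either way and raised at most about 2.5 mm a swing, it needs hardly any pull
- plain_mid (a point): plain relay in the other socket: see-through cover with the works showing inside, 36 x 36 x 40 mm, no dial; point in its middle, 20 mm above its underside. It stays fully home
- plain: the plain relay; origin at the centre of its underside
- cutters: side cutters lying to the right of the tester, 40 x 116 x 11 mm; leave alone
- driver: screwdriver lying to the left of the tester, 22 x 162 x 22 mm; leave alone

How it is judged:
By the outcome, as a careful person would: the job done as asked, in the order asked, and still so for the second after the job is handed in, while the arm keeps its last pose, push and grip.
It also fails if it takes over 59 s, if anything falls off the work surface, if the arm or the gripper's body presses on something with over 40 N, if the wrist force passes 120 N, or if a joint passes its speed limit or range.

## Working session

There is one attempt and no reset: what is moved stays moved. The work goes in short steps, Python scripts to look and compute and a shell command to move; the robot and the scene stay as the last step left them, time stands still between calls to the robot, and variables do not carry over. Pictures are saved under pics/ and viewed, at most 10 in all, crops included, and the job is handed in when it is done.

```bash
ls; mkdir -p pics; cat > h.py <<'E'
import numpy as np, cv2
from scipy.spatial.transform import Rotation as R
from plant import get_obs, eyes, ctrl, spotter
def ray(cam,px):
    m=eyes.camera_model(cam);E=np.array(m["extrinsics"])
    d=E[:3,:3]@np.array([(px[0]-m["cx"])/m["fx"],(px[1]-m["cy"])/m["fy"],1])
    return E[:3,3],d
def atz(cam,px,z):
    o,d=ray(cam,px);return o+d*(z-o[2])/d[2]
def proj(cam,p):
    m=eyes.camera_model(cam);E=np.array(m["extrinsics"]);q=E[:3,:3].T@(np.array(p)-E[:3,3])
    return np.array([m["fx"]*q[0]/q[2]+m["cx"],m["fy"]*q[1]/q[2]+m["cy"]])
def tri(obs):
    A=np.zeros((3,3));b=np.zeros(3)
    for cam,px in obs:
        o,d=ray(cam,px);d=d/np.linalg.norm(d);M=np.eye(3)-np.outer(d,d);A+=M;b+=M@o
    return np.linalg.solve(A,b)
E
python3 - <<'E'
from h import *
ims=[]
np.set_printoptions(precision=4,suppress=True)
for c in("scene","top"):
    im=eyes.snapshot(c);ims.append(im)
    for n in("tester","lid_hinge","lid_bar","timer_mid","plain_mid","socket_left","socket_right","cutters","driver"):
        r=spotter.place_of(c,n)
        print(c,n,[(np.round(x["location"],1),round(x["p"],2)) for x in r[:2]])
    E=np.array(eyes.camera_model(c)["extrinsics"]);print(E)
cv2.imwrite("pics/a.png",ims[0]);cv2.imwrite("pics/b.png",ims[1])
o=get_obs();print({k:o[k] for k in("clock","tool_pos","orientation","opening","force")})
E
```

```text
pics
scene tester [(array([245.3, 199.5]), 0.76), (array([254.9, 194.5]), 0.63)]
scene lid_hinge [(array([247.2, 173. ]), 0.94)]
scene lid_bar [(array([230.3, 185.7]), 0.62)]
scene timer_mid [(array([230.7, 189.1]), 0.41), (array([255.5, 200.9]), 0.3)]
scene plain_mid [(array([257. , 195.3]), 0.48)]
scene socket_left [(array([231. , 192.5]), 0.56)]
scene socket_right [(array([253.5, 198.7]), 0.75), (array([252.7, 193.6]), 0.26)]
scene cutters [(array([346.7, 255.1]), 0.69)]
scene driver [(array([173.7, 168.8]), 0.55), (array([342.9, 251.8]), 0.37)]
[[ 0.5622 -0.4985  0.6599 -0.4402]
 [-0.8269 -0.3234  0.4601 -0.7889]
 [-0.016  -0.8043 -0.594   0.9466]
 [ 0.      0.      0.      1.    ]]
top tester [(array([234. , 187.4]), 0.88)]
top lid_hinge []
top lid_bar [(array([241.6, 208.9]), 0.77)]
top timer_mid [(array([365.8, 200. ]), 0.42)]
top plain_mid []
top socket_left [(array([221.5, 187.8]), 0.93)]
top socket_right []
top cutters [(array([366.3, 198.9]), 0.8)]
top driver []
[[ 0.0242 -0.9913  0.1297  0.3579]
 [-0.9997 -0.0247 -0.0021 -0.1021]
 [ 0.0053 -0.1296 -0.9915  1.261 ]
 [ 0.      0.      0.      1.    ]]
{'clock': 1.0, 'tool_pos': array([ 0.1491, -0.6583,  0.2266]), 'orientation': array([-179.9985,   -0.0003, -167.2337]), 'opening': 0.087557674955557, 'force': array([-0.0551, -0.4206,  0.4843])}
```

View pics/a.png

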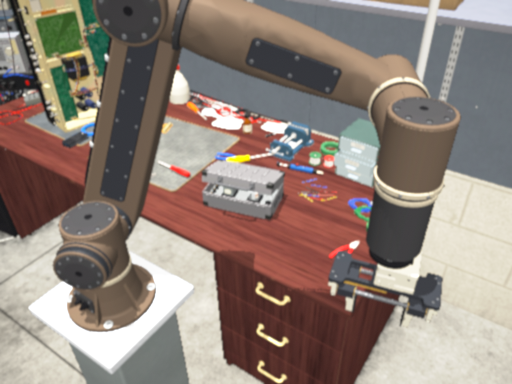

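View pics/b.png

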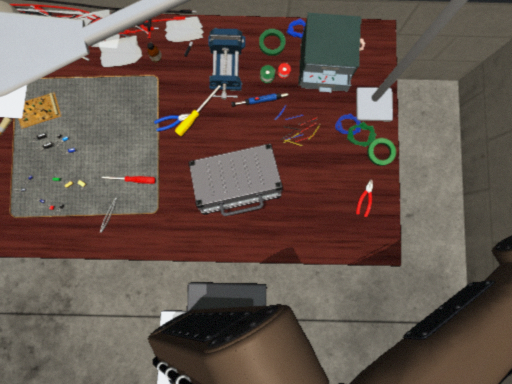

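Scene: the tester is mid-bench, lid nearly shut, with its bar towards the robot. In the top view the lid spans about (191..281, 147..212), bar near (241,209), cutters at (366,198), driver left at (130,180). Now I compute the rough pose.

```bash
python3 - <<'E'
from h import *
np.set_printoptions(precision=4,suppress=True)
im=eyes.snapshot("top")
r=spotter.outline_of("top","lid")[0]; print(r["p"],r["rect"])
m=r["region"].astype(np.uint8)
c=max(cv2.findContours(m,0,2)[0],key=cv2.contourArea)
b=cv2.boxPoints(cv2.minAreaRect(c));print(b)
for p in b: print(atz("top",p,0.1))
print("bar",atz("top",[241.6,208.9],0.09), "seatL",atz("top",[221.5,187.8],0.03))
print("tester",atz("top",[234,187.4],0))
eyes.snapshot("scene")
print("hinge scene",atz("scene",[247.2,173],0.062),"bar",atz("scene",[230.3,185.7],.09))
cv2.imwrite("pics/c.png",cv2.resize(im[120:240,160:320],None,fx=5,fy=5,interpolation=2))
print(atz("top",[366,198],0),atz("top",[130,180],0), eyes.camera_model("wrist"))
E
```

```text
0.94 [191.6, 143.3, 90.7, 74.3]
[[184.5883 162.353 ]
 [270.4707 140.8824]
 [285.5883 201.353 ]
 [199.7059 222.8235]]
[0.5767 0.0923 0.1   ]
[ 0.6457 -0.1518  0.1   ]
[ 0.4721 -0.1977  0.1   ]
[0.4057 0.0421 0.1   ]
bar [ 0.4484 -0.0739  0.09  ] seatL [ 0.5151 -0.0103  0.03  ]
tester [ 0.5211 -0.0465  0.    ]
hinge scene [ 0.6102 -0.0223  0.062 ] bar [ 0.4868 -0.0425  0.09  ]
[ 0.4984 -0.453   0.    ] [0.5361 0.2745 0.    ] {'fx': 344.96118223658937, 'fy': 344.96118223658937, 'cx': 254.57689547705857, 'cy': 193.69716152519655, 'extrinsics': array([[-0.2208,  0.945 ,  0.2412,  0.0848],
       [ 0.9753,  0.2141,  0.0537, -0.6719],
       [-0.0009,  0.2471, -0.969 ,  0.3856],
       [ 0.    ,  0.    ,  0.    ,  1.    ]])}
```

View pics/c.png

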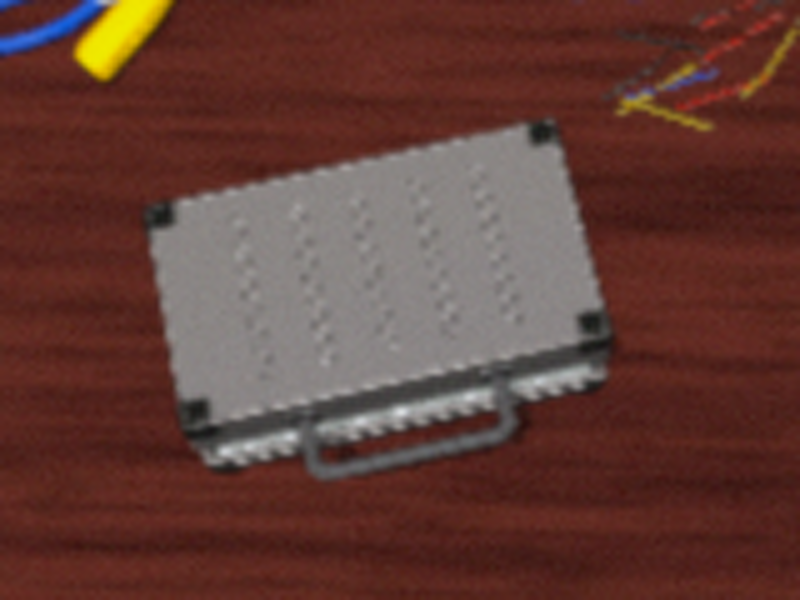

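The crop shows lid corners at full-image (190,161), (271,144), (282,189), (197,207) and the bar from (224,214) to (263,207). I fit the pose and lid angle.

```bash
cat >> h.py <<'E'
def T2W(p,s): # tester->world, s=(x,y,yaw,lid)
    return R.from_euler('z',s[2]).apply(p)+np.array([s[0],s[1],0])
def lidp(p,a): # point in shut-lid coords relative to hinge -> tester frame
    return R.from_euler('y',a).apply(p)+np.array([0.07,0,0.062])
E
python3 - <<'E'
from h import *
from scipy.optimize import least_squares
np.set_printoptions(precision=4,suppress=True)
L=[((0,.12,.038),(189.6,161)),((0,-.12,.038),(271,144)),((-.14,-.12,.038),(281.8,187)),((-.14,.12,.038),(196.5,206)),((-.176,.045,.019),(224,214)),((-.176,-.045,.019),(263,207))]
C=[((-.07,.12,0),(203.6,213.2)),((-.07,-.12,0),(281,197.5))]
def f(s):
    r=[proj("top",T2W(lidp(np.array(p),s[3]),s))-np.array(q) for p,q in L]
    r+=[proj("top",T2W(np.array(p),s))-np.array(q) for p,q in C]
    return np.ravel(r)
s=least_squares(f,[.53,-.05,.25,.1],loss='soft_l1').x
print(s,np.degrees(s[2:]));print(f(s).reshape(-1,2))
for a in (s[3],.8,1.57,1.83): print(T2W(lidp(np.array([-.176,0,.019]),a),s))
E
```

```text
[ 0.5327 -0.0561  0.2375  0.2683] [13.6077 15.3721]
[[-0.3273 -0.3713]
 [ 0.1572 -0.6322]
 [ 0.6834  0.1327]
 [ 0.2738 -0.4801]
 [ 2.8288  0.155 ]
 [-4.1435  0.2452]
 [-0.1019  0.9567]
 [-0.8038  0.1405]]
[ 0.4407 -0.0784  0.127 ]
[ 0.4948 -0.0653  0.2015]
[ 0.6191 -0.0352  0.238 ]
[ 0.6625 -0.0247  0.2273]
```

```bash
python3 -m crank '[0,0,-0.176,0,0,0,0.3, 0,0,-0.176,0,0,0,0.3, 0,0,-0.176,0,0,0,0.3, 0,0,-0.176,0,0,0,0.3, 0,0,-0.176,0,0,0,0.3]'
python3 -m crank '[0,0,-0.176,0,0,0,0.3, 0,0,-0.176,0,0,0,0.3, 0,0,-0.176,0,0,0,0.3, 0,0,-0.176,0,0,0,0.3]'
python3 -m crank '[0,0,0,-40.7,-33.1,-2.75,0.3, 0,0,0,-40.7,-33.1,-2.75,0.3, 0,0,0,-40.7,-33.1,-2.75,0.3, 0,0,0,-40.7,-33.1,-2.75,0.3]'
python3 -m crank '[0,0,0,-40.7,-33.1,-2.75,0.3, 0,0,0,-40.7,-33.1,-2.75,0.3, 0,0,0,-40.7,-33.1,-2.75,0.3, 0,0,0,-40.7,-33.1,-2.75,0.3]'
python3 -m crank '[0,0,0,-40.7,-33.1,-2.75,0.3, 0,0,0,-40.7,-33.1,-2.75,0.3, 0,0,0,-40.7,-33.1,-2.75,0.3, 0,0,0,-40.7,-33.1,-2.75,0.3, 0,0,0,0,0,0,0.3]'
python3 - <<'E'
from h import *
np.set_printoptions(precision=4,suppress=True)
o=get_obs();print(o["tool_pos"],o["orientation"],o["joint_pos"])
im=eyes.snapshot("wrist");cv2.imwrite("pics/d.png",im)
for n in("lid_bar","lid_hinge"):
    r=spotter.place_of("wrist",n)
    for x in r: print(n,x["location"],x["p"],atz("wrist",x["location"],.127))
s=[ 0.5327,-0.0561,0.2375,0.2683]
for p in ((-.176,0,.019),(-.176,.049,.019),(-.176,-.049,.019),(-.14,.12,.038),(-.14,-.12,.038)):print(proj("wrist",T2W(lidp(np.array(p),s[3]),s)))
E
```

```text
clock: 1.78
tool_pos: [0.1491, -0.6583, 0.2266]
orientation: [180.0, -0.0, -116.5]
force: [-0.1, 0.1, 0.6]
opening: 0.0431
gripper_force: 0.0
clock: 2.28
tool_pos: [0.1491, -0.6583, 0.2266]
orientation: [180.0, 0.0, -76.1]
force: [-0.1, 1.2, -0.3]
opening: 0.0266
gripper_force: 0.0
clock: 2.78
tool_pos: [0.2403, -0.4677, 0.2378]
orientation: [-180.0, -0.0, -76.5]
force: [1.5, -1.0, 0.5]
opening: 0.0261
gripper_force: 0.0
clock: 3.28
tool_pos: [0.3309, -0.2783, 0.249]
orientation: [-179.9, -0.0, -76.5]
force: [1.7, -1.1, -0.1]
opening: 0.0265
gripper_force: 0.0
clock: 3.9
tool_pos: [0.4225, -0.0879, 0.2599]
orientation: [-179.9, 0.0, -76.2]
force: [0.8, -0.6, 0.6]
opening: 0.0263
gripper_force: 0.0
[ 0.4225 -0.0879  0.2599] [-179.9369    0.0022  -76.2244] [ 14.6301  -4.6515 -24.8993  -0.0013 -69.6891  -0.854 ]
lid_bar [226.9, 193.1] 0.63 [ 0.4431 -0.0762  0.127 ]
[229.6264 191.991 ]
[230.6543 244.4814]
[228.5125 135.1071]
[188.7631 319.2714]
[173.5609  41.7344]
```

View pics/d.png

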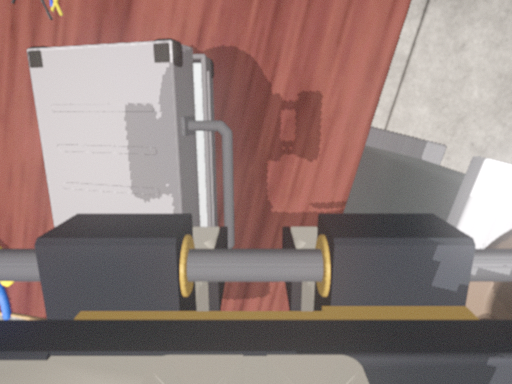

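```bash
cat >> h.py <<'E'
def to(p):  # shift in mm, tool axes, from the present measured pose
    o=get_obs();return R.from_euler('xyz',o["orientation"],degrees=True).inv().apply(np.array(p)-o["tool_pos"])*1000
E
python3 -m crank '[-0.131,0,0,0,0,0,0.27, -0.131,0,0,0,0,0,0.27, 0,0,0,0,0,0,0.27]'
python3 - <<'E'
from h import *
o=get_obs();M=R.from_euler('xyz',o["orientation"],degrees=True).as_matrix();print(M,o["tool_pos"])
bar=np.array([.442,-.077,.127]);print(to(bar+M[:,2]*.014))
E
```

```text
clock: 4.42
tool_pos: [0.4216, -0.0913, 0.258]
orientation: [164.7, 0.0, -76.6]
force: [0.4, -0.2, -0.4]
opening: 0.0238
gripper_force: 0.0
[[ 2.31995790e-01 -9.38251203e-01 -2.56637165e-01]
 [-9.72716773e-01 -2.23825168e-01 -6.10276486e-02]
 [-1.82591922e-04  2.63793432e-01 -9.64579179e-01]] [ 0.42160198 -0.09132262  0.25800656]
[ -9.17567619 -56.90289924 134.25723546]
```

```bash
python3 -m crank '[0,0,0,-4.5,-28.5,15,0.27, 0,0,0,-4.5,-28.5,20,0.27, 0,0,0,0,0,20,0.27, 0,0,0,0,0,0,0.27]'
python3 - <<'E'
from h import *
o=get_obs();M=R.from_euler('xyz',o["orientation"],degrees=True).as_matrix();print(o["tool_pos"])
im=eyes.snapshot("wrist");cv2.imwrite("pics/e.png",im)
for x in spotter.place_of("wrist","lid_bar"): print(x["location"],x["p"],atz("wrist",x["location"],.127))
bar=np.array([.442,-.077,.127]);print(to(bar+M[:,2]*.014),proj("wrist",bar),proj("wrist",o["tool_pos"]))
E
```

```text
clock: 4.92
tool_pos: [0.4572, -0.0733, 0.1909]
orientation: [164.9, 0.0, -76.6]
force: [0.5, -0.8, -0.2]
opening: 0.0238
gripper_force: 0.0
[ 0.4571738  -0.07330002  0.19089735]
[249.9, 206.1] 0.82 [ 0.44493416 -0.07533741  0.127     ]
[-5.58448157e-02 -2.91544345e-01  8.18658684e+01] [254.48719936 204.44556602] [257.16628409 240.93074479]
```

View pics/e.png

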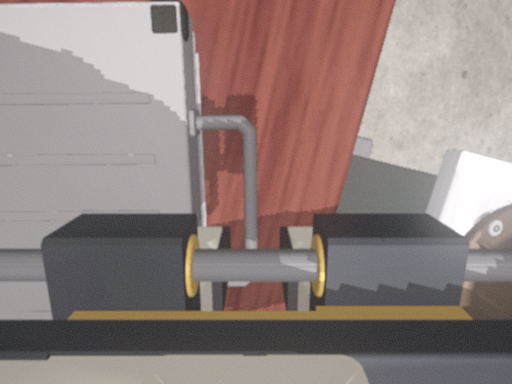

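The bar at column ~250 lies between the fingertips (222–290), about 2.5 mm towards the lid. I move in with a -2.5 mm y correction and grip.

```bash
python3 -m crank '[0,0,0,0,-2.5,25,0.27, 0,0,0,0,0,25,0.27, 0,0,0,0,0,20,0.27, 0,0,0,0,0,12,0.27, 0,0,0,0,0,0,0.27]'
python3 -m crank '[0,0,0,0,0,0,0, 0,0,0,0,0,0,0, 0,0,0,0,0,0,0, 0,0,0,0,0,0,0]'
```

```text
clock: 5.65
tool_pos: [0.4404, -0.0769, 0.1122]
orientation: [165.0, -0.0, -76.5]
force: [-0.9, 0.9, 0.4]
opening: 0.0237
gripper_force: 0.0
clock: 6.15
tool_pos: [0.4394, -0.077, 0.112]
orientation: [164.9, 0.0, -76.5]
force: [-5.2, -1.0, 2.8]
opening: 0.0081
gripper_force: 30.0
```

```bash
python3 - <<'E'
import numpy as np
t=np.radians(21.4+3*np.arange(31));r=177*np.c_[-np.cos(t),np.sin(t)]
d=np.diff(r,axis=0);a=np.radians(15.1)
y=d@[-np.cos(a),np.sin(a)];z=d@[-np.sin(a),-np.cos(a)]
for i in range(0,30,5):print([ (round(y[j],1),round(z[j],1)) for j in range(i,i+5)])
E
```

```text
[(np.float64(-1.3), np.float64(-9.2)), (np.float64(-1.7), np.float64(-9.1)), (np.float64(-2.2), np.float64(-9.0)), (np.float64(-2.7), np.float64(-8.9)), (np.float64(-3.1), np.float64(-8.7))]
[(np.float64(-3.6), np.float64(-8.5)), (np.float64(-4.0), np.float64(-8.3)), (np.float64(-4.5), np.float64(-8.1)), (np.float64(-4.9), np.float64(-7.9)), (np.float64(-5.3), np.float64(-7.6))]
[(np.float64(-5.7), np.float64(-7.3)), (np.float64(-6.1), np.float64(-7.0)), (np.float64(-6.4), np.float64(-6.7)), (np.float64(-6.8), np.float64(-6.3)), (np.float64(-7.1), np.float64(-6.0))]
[(np.float64(-7.4), np.float64(-5.6)), (np.float64(-7.7), np.float64(-5.2)), (np.float64(-7.9), np.float64(-4.8)), (np.float64(-8.2), np.float64(-4.4)), (np.float64(-8.4), np.float64(-3.9))]
[(np.float64(-8.6), np.float64(-3.5)), (np.float64(-8.8), np.float64(-3.0)), (np.float64(-8.9), np.float64(-2.6)), (np.float64(-9.0), np.float64(-2.1)), (np.float64(-9.1), np.float64(-1.6))]
[(np.float64(-9.2), np.float64(-1.2)), (np.float64(-9.2), np.float64(-0.7)), (np.float64(-9.3), np.float64(-0.2)), (np.float64(-9.3), np.float64(0.3)), (np.float64(-9.2), np.float64(0.8))]
```

```bash
python3 -m crank '[0,0,0,0,-1.3,-9.2,0, 0,0,0,0,-1.7,-9.1,0, 0,0,0,0,-2.2,-9,0, 0,0,0,0,-2.7,-8.9,0, 0,0,0,0,-3.1,-8.7,0]'
python3 -m crank '[0,0,0,0,-3.6,-8.5,0, 0,0,0,0,-4,-8.3,0, 0,0,0,0,-4.5,-8.1,0, 0,0,0,0,-4.9,-7.9,0, 0,0,0,0,-5.3,-7.6,0]'
```

```text
clock: 6.78
tool_pos: [0.4608, -0.0717, 0.1527]
orientation: [164.8, 0.0, -76.5]
force: [-6.7, -1.7, 0.0]
opening: 0.0081
gripper_force: 30.0
clock: 7.4
tool_pos: [0.4913, -0.0642, 0.1864]
orientation: [164.8, 0.0, -76.5]
force: [-9.5, 1.0, 5.4]
opening: 0.0078
gripper_force: 30.0
```

```bash
python3 -m crank '[0,0,0,0,-5.0,-7.7,0, 0,0,0,0,-5.5,-7.4,0, 0,0,0,0,-6.2,-6.8,0, 0,0,0,0,-6.8,-6.3,0, 0,0,0,0,-7.1,-6,0]'
python3 -m crank '[0,0,0,0,-7.4,-5.6,0, 0,0,0,0,-7.7,-5.2,0, 0,0,0,0,-7.9,-4.8,0, 0,0,0,0,-8.2,-4.4,0, 0,0,0,0,-8.4,-3.9,0]'
```

```text
clock: 8.02
tool_pos: [0.5299, -0.0546, 0.2119]
orientation: [164.9, 0.0, -76.5]
force: [-6.4, 2.4, 5.7]
opening: 0.0078
gripper_force: 30.0
clock: 8.65
tool_pos: [0.5741, -0.044, 0.2253]
orientation: [165.0, 0.0, -76.4]
force: [-5.2, 1.7, 7.2]
opening: 0.008
gripper_force: 30.0
```

```bash
python3 -m crank '[0,0,0,0,-8.4,-4.1,0, 0,0,0,0,-8.6,-3.6,0, 0,0,0,0,-8.9,-2.6,0, 0,0,0,0,-9,-2.1,0, 0,0,0,0,-9.1,-1.6,0]'
python3 -m crank '[0,0,0,0,-9.2,-1.2,0, 0,0,0,0,-9.2,-0.7,0, 0,0,0,0,-9.3,-0.2,0, 0,0,0,0,-9.3,0.3,0, 0,0,0,0,-9.2,0.8,0]'
python3 - <<'E'
from h import *
o=get_obs();print(o["tool_pos"],o["force"],o["joint_pos"])
M=R.from_euler('xyz',o["orientation"],degrees=True).as_matrix()
b=o["tool_pos"]-M[:,2]*.014;s=[ 0.5327,-0.0561,0.2375]
q=R.from_euler('z',-s[2]).apply(b-[s[0],s[1],0])-[.07,0,.062];print(q,np.hypot(q[0],q[2]),np.degrees(np.arctan2(q[2],-q[0]))-6.15)
eyes.snapshot("top")
for n in("lid_bar","timer_mid","plain_mid","socket_left","socket_right","timer","plain"):
  for x in spotter.place_of("top",n)[:2]: print(n,x["location"],x["p"])
im=eyes.snapshot("scene");cv2.imwrite("pics/f.png",cv2.resize(im[100:250,160:360],None,fx=4,fy=4,interpolation=2))
E
```

```text
clock: 9.28
tool_pos: [0.6194, -0.033, 0.2262]
orientation: [165.1, 0.0, -76.4]
force: [-2.6, 3.7, 5.9]
opening: 0.008
gripper_force: 30.0
clock: 9.9
tool_pos: [0.6631, -0.0226, 0.2146]
orientation: [165.0, 0.0, -76.5]
force: [-1.3, 4.7, 4.2]
opening: 0.0076
gripper_force: 30.0
[ 0.66308068 -0.02255592  0.21462253] [-1.26224763  4.74498705  4.19154875] [ 14.66605362  29.12213942  11.09413584  -0.31783845 -86.92260466
  -1.0563099 ]
[0.06822538 0.00191651 0.1661484 ] 0.1796106745601622 106.17448293500844
timer_mid [223.0, 184.6] 0.74
plain_mid [251.8, 179.9] 0.67
plain_mid [251.5, 181.7] 0.3
socket_left [221.9, 184.8] 0.8
socket_left [232.2, 157.0] 0.56
socket_right [232.5, 188.0] 0.67
socket_right [252.0, 182.3] 0.58
timer [219.5, 187.2] 0.64
plain [225.2, 185.1] 0.57
plain [250.6, 180.0] 0.48
```

View pics/f.png

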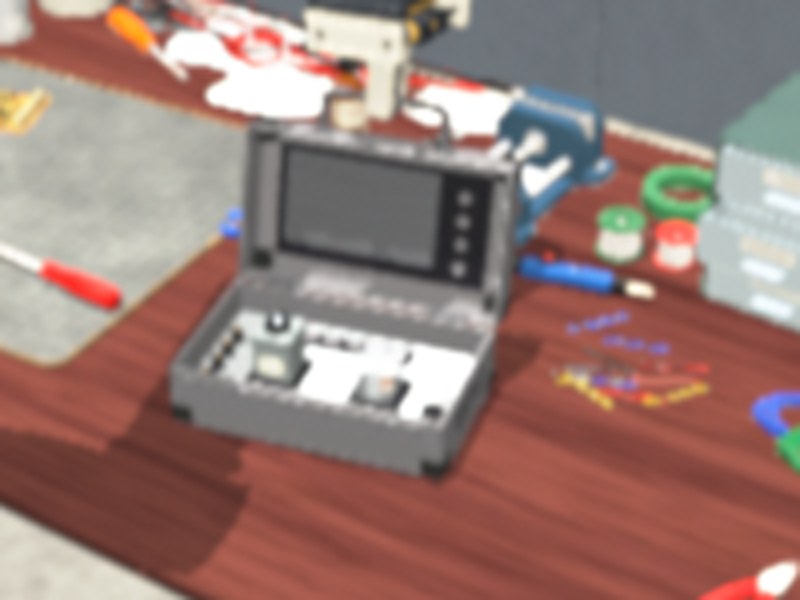

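The lid stands at about 105°, tester upright, timer relay in the left socket (crop (275,350)), plain relay right (380,385). Release, retreat along the tool and re-orient.

```bash
python3 -m crank '[0,0,0,0,0,0,0.35, 0,0,0,0,0,0,0.35, 0,0,0,0,0,0,0.35]'
python3 -m crank '[0,0,0,0,0,-15,0.5, 0,0,0,0,0,-30,0.5, 0,0,0,0,0,-30,0.5, 0.131,0,0,0,0,0,0.5, 0.131,0,0,0,0,0,0.5]'
python3 -m crank '[0,0,0,0,45,0,0.7, 0,0,0,0,45,0,0.7, 0,0,0,0,45,0,0.7, 0,0,0,0,45,0,0.7, 0,0,0.1745,0,0,0,0.7]'
python3 -m crank '[0,0,0.1745,0,0,0,0.7, 0,0,0.1745,0,0,0,0.7, 0,0,0.1745,0,0,0,0.7, 0,0,0.1745,0,0,0,0.7, 0,0,0.1745,0,0,0,0.7]'
python3 -m crank '[0,0,0.1745,0,0,0,0.7, 0,0,0.1745,0,0,0,0.7, 0,0,0.1745,0,0,0,0.7, 0,0,0,0,0,0,0.7]'
python3 - <<'E'
from h import *
np.set_printoptions(precision=4,suppress=True)
s=[ 0.5327,-0.0561,0.2375]
im=eyes.snapshot("wrist");cv2.imwrite("pics/g.png",im)
for n,z in(("timer_mid",.055),("plain_mid",.05),("socket_left",.03),("socket_right",.03),("lid_hinge",.062),("timer",.03),("lid_bar",.23)):
  for x in spotter.place_of("wrist",n)[:2]: print(n,x["location"],x["p"],atz("wrist",x["location"],z))
for p in ((-.012,.045,.055),(-.012,-.045,.05),(.07,0,.062),(-.07,.12,.062),(-.07,-.12,.062)): print(p,T2W(np.array(p),s),proj("wrist",T2W(np.array(p),s)))
eyes.snapshot("top")
for n,z in(("timer_mid",.055),("plain_mid",.05),("socket_left",.03),("socket_right",.03),("lid_hinge",.062)):
  for x in spotter.place_of("top",n)[:1]: print(n,x["location"],x["p"],atz("top",x["location"],z))
E
```

```text
clock: 10.72
tool_pos: [0.6621, -0.0238, 0.2146]
orientation: [165.0, -0.0, -76.5]
force: [0.1, -0.1, 0.7]
opening: 0.0292
gripper_force: 0.0
clock: 11.35
tool_pos: [0.6825, -0.0187, 0.2882]
orientation: [-179.7, -0.0, -76.5]
force: [-0.5, -0.2, 0.5]
opening: 0.0435
gripper_force: 0.0
clock: 11.98
tool_pos: [0.5041, -0.0617, 0.2896]
orientation: [-179.8, 0.0, -86.7]
force: [1.3, 0.4, 0.3]
opening: 0.061
gripper_force: 0.0
clock: 12.6
tool_pos: [0.5065, -0.061, 0.2885]
orientation: [-179.9, 0.1, -136.8]
force: [-0.6, 0.4, -0.8]
opening: 0.0612
gripper_force: 0.0
clock: 13.1
tool_pos: [0.5064, -0.0609, 0.2882]
orientation: [-180.0, 0.1, -166.4]
force: [-0.1, -1.1, -1.7]
opening: 0.0615
gripper_force: 0.0
timer_mid [290.6, 175.8] 0.81 [ 0.509  -0.0168  0.055 ]
plain_mid [213.2, 181.7] 0.59 [ 0.5382 -0.1027  0.05  ]
timer [293.9, 175.4] 0.98 [ 0.5114 -0.0094  0.03  ]
(-0.012, 0.045, 0.055) [ 0.5104 -0.0152  0.055 ] [291.6349 177.7261]
(-0.012, -0.045, 0.05) [ 0.5316 -0.1027  0.05  ] [214.3073 176.8794]
(0.07, 0, 0.062) [ 0.6007 -0.0396  0.062 ] [252.8041 246.1621]
(-0.07, 0.12, 0.062) [0.4364 0.0441 0.062 ] [362.1823 127.0702]
(-0.07, -0.12, 0.062) [ 0.4929 -0.1892  0.062 ] [143.0634 127.1504]
timer_mid [221.8, 187.7] 0.61 [ 0.5122 -0.0131  0.055 ]
plain_mid [255.2, 183.2] 0.58 [ 0.5287 -0.1111  0.05  ]
socket_left [220.8, 190.9] 0.65 [ 0.5056 -0.0086  0.03  ]
socket_right [255.5, 180.7] 0.6 [ 0.5392 -0.112   0.03  ]
```

View pics/g.png

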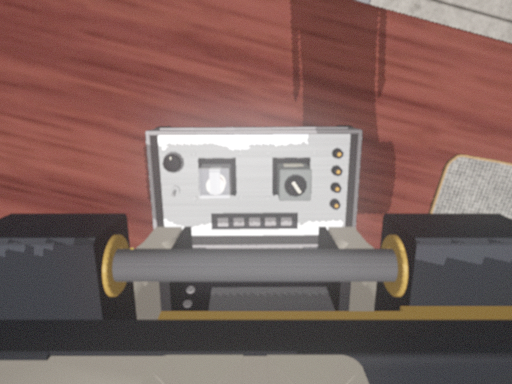

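```bash
python3 - <<'E'
from h import *
np.set_printoptions(precision=4,suppress=True)
a=atz("wrist",[295,185],.09);b=atz("wrist",[294.5,183.5],.08);print(a,b)
for c in (a,b,[.5104,-.0152]): print(to([c[0],c[1],.12]))
E
```

```text
[ 0.5111 -0.0151  0.09  ] [ 0.5115 -0.0143  0.08  ]
[-15.6527  43.3687 167.0537]
[-16.264   43.9695 167.0536]
[-14.9675  43.4036 167.0538]
```

All three estimates agree: timer at about (0.511,-0.015). Go above and check again.

```bash
python3 -m crank '[0,0,0,-15.8,43.5,0,0.7, 0,0,0,0,0,45,0.7, 0,0,0,0,0,45,0.7, 0,0,0,0,0,45,0.7, 0,0,0,0,0,30,0.7]'
python3 -m crank '[0,0,0,0,0,0,0.7]'
python3 - <<'E'
from h import *
np.set_printoptions(precision=4,suppress=True)
im=eyes.snapshot("wrist");cv2.imwrite("pics/i.png",im)
for n,z in(("timer_mid",.055),("timer",.03)):
  for x in spotter.place_of("wrist",n)[:2]: print(n,x["location"],x["p"],atz("wrist",x["location"],z))
o=get_obs();print(o["tool_pos"],o["orientation"])
for z in(.03,.08,.09):print(proj("wrist",[.5112,-.0150,z]))
print(to([.5112,-.015,.046]))
E
```

```text
clock: 14.42
tool_pos: [0.5104, -0.0151, 0.1201]
orientation: [-180.0, -0.1, -166.5]
force: [0.4, 0.6, -0.3]
opening: 0.0613
gripper_force: 0.0
clock: 14.55
tool_pos: [0.5097, -0.0153, 0.1202]
orientation: [-180.0, -0.3, -166.5]
force: [0.3, -0.3, 0.7]
opening: 0.0614
gripper_force: 0.0
timer_mid [254.5, 209.6] 0.79 [ 0.5152 -0.0134  0.055 ]
timer [259.2, 202.8] 0.91 [ 0.5172 -0.0092  0.03  ]
[ 0.5123 -0.0147  0.1235] [-179.988     0.1125 -166.4415]
[253.6598 193.6176]
[253.3602 213.8454]
[253.2831 219.0519]
[ 1.2977 -0.0255 77.5317]
```

View pics/i.png

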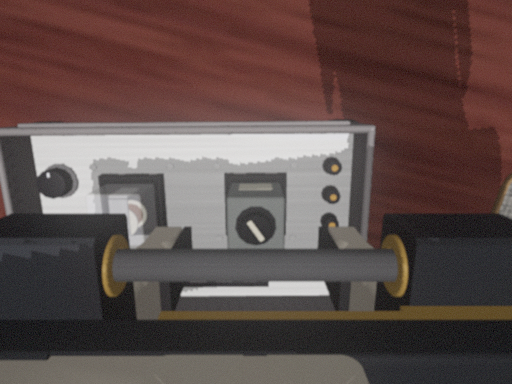

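```bash
python3 -m crank '[0,0,0,-2,1.2,30,0.7, 0,0,0,0,0,25,0.7, 0,0,0,0,0,20,0.7, 0,0,0,0,0,0,0.7]'
python3 -m crank '[0,0,0,0,0,0,0, 0,0,0,0,0,0,0, 0,0,0,0,0,0,0, 0,0,0,0,0,0,0, 0,0,0,0,0,0,0]'
python3 -c "
from h import *
o=get_obs();print(o['tool_pos'],o['orientation'],o['force'],o['moment'])"
```

```text
clock: 15.2
tool_pos: [0.513, -0.0133, 0.0474]
orientation: [-180.0, -0.0, -166.5]
force: [0.7, 1.4, 0.4]
opening: 0.0615
gripper_force: 0.0
clock: 15.82
tool_pos: [0.5136, -0.0137, 0.0481]
orientation: [-180.0, 0.1, -166.4]
force: [0.4, -5.0, 7.4]
opening: 0.0355
gripper_force: 30.0
[ 0.51356481 -0.01368561  0.04806395] [-1.79954615e+02  6.82324468e-02 -1.66431859e+02] [ 0.43226289 -5.04067284  7.42690074] [-1.53942325 -0.07859787 -0.01690536]
```

Gripped (35.5 mm opening). First swing to the left, 0.15 rad over the edge.

```bash
python3 -m crank '[0.05,0,0,0,0.9,-0.8,0, 0.05,0,0,0,0.9,-0.8,0, 0.05,0,0,0,0.9,-0.8,0, 0,0,0,0,0,0,0]'
python3 -c "
from h import *
o=get_obs();print(o['tool_pos'],o['orientation'],o['force'],o['moment'])"
```

```text
clock: 16.32
tool_pos: [0.5128, -0.0107, 0.0504]
orientation: [-171.3, 0.0, -166.3]
force: [1.8, -6.9, 6.9]
opening: 0.0359
gripper_force: 30.0
[ 0.51281511 -0.01068137  0.05042865] [-1.71268315e+02  3.42784240e-02 -1.66324348e+02] [ 1.78041571 -6.92954699  6.85837003] [-2.63208717 -1.00450422  0.13947294]
```

```bash
python3 -m crank '[-0.05,0,0,0,-0.9,-0.4,0, -0.05,0,0,0,-0.9,-0.4,0, -0.05,0,0,0,-0.9,-0.4,0, -0.05,0,0,0,-0.9,-0.4,0, -0.05,0,0,0,-0.9,-0.4,0]'
python3 -m crank '[-0.05,0,0,0,-0.9,-0.4,0, 0,0,0,0,0,0,0]'
python3 -c "
from h import *
o=get_obs();print(o['tool_pos'],o['orientation'],o['force'],o['moment'])"
```

```text
clock: 16.95
tool_pos: [0.5139, -0.0149, 0.0515]
orientation: [174.2, 0.1, -166.4]
force: [3.0, -5.7, -6.2]
opening: 0.0358
gripper_force: 30.0
clock: 17.2
tool_pos: [0.5142, -0.0161, 0.0519]
orientation: [171.4, 0.0, -166.6]
force: [0.6, 1.0, -1.2]
opening: 0.0356
gripper_force: 30.0
[ 0.51420429 -0.01610268  0.05191641] [ 1.71366266e+02  4.94189305e-02 -1.66589395e+02] [ 0.64424955  1.00749895 -1.23007608] [-0.3447734  -0.78308491 -0.03212376]
```

```bash
python3 -m crank '[0.05,0,0,0,0.9,-0.42,0, 0.05,0,0,0,0.9,-0.42,0, 0.05,0,0,0,0.9,-0.42,0, 0.05,0,0,0,0.9,-0.42,0, 0.05,0,0,0,0.9,-0.42,0]'
python3 -m crank '[0.05,0,0,0,0.9,-0.42,0, 0,0,0,0,0,0,0]'
python3 -m crank '[-0.05,0,0,0,-0.9,-0.42,0, -0.05,0,0,0,-0.9,-0.42,0, -0.05,0,0,0,-0.9,-0.42,0, -0.05,0,0,0,-0.9,-0.42,0, -0.05,0,0,0,-0.9,-0.42,0]'
python3 -m crank '[-0.05,0,0,0,-0.9,-0.42,0, 0,0,0,0,0,0,0]'
python3 -c "
from h import *
o=get_obs();print(o['tool_pos'],o['orientation'],o['force'],o['moment'])
im=eyes.snapshot('scene');cv2.imwrite('pics/j.png',cv2.resize(im[130:240,190:310],None,fx=5,fy=5,interpolation=2))"
```

```text
clock: 17.82
tool_pos: [0.5129, -0.0107, 0.0544]
orientation: [-174.2, 0.1, -166.4]
force: [3.1, -4.6, -2.6]
opening: 0.036
gripper_force: 30.0
clock: 18.08
tool_pos: [0.5126, -0.0098, 0.0549]
orientation: [-171.3, 0.1, -166.3]
force: [5.8, -6.0, -0.7]
opening: 0.0354
gripper_force: 30.0
clock: 18.7
tool_pos: [0.5137, -0.0143, 0.0571]
orientation: [174.1, 0.1, -166.4]
force: [1.4, -3.4, -1.8]
opening: 0.0359
gripper_force: 30.0
clock: 18.95
tool_pos: [0.5141, -0.0158, 0.0573]
orientation: [171.3, 0.1, -166.6]
force: [1.1, 1.1, -0.2]
opening: 0.0355
gripper_force: 30.0
[ 0.51409972 -0.01584989  0.05729348] [ 1.71341742e+02  7.14769183e-02 -1.66568534e+02] [ 1.1175828   1.09530254 -0.16357667] [-0.20294986 -0.51501537 -0.03536057]
```

View pics/j.png

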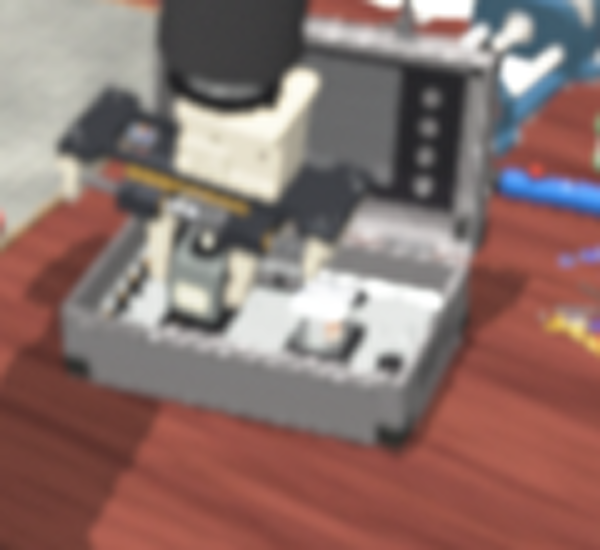

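Tester flat, relay rising with the gripper, plain relay home. Two more swings, then upright.

```bash
python3 -m crank '[0.05,0,0,0,0.9,-0.42,0, 0.05,0,0,0,0.9,-0.42,0, 0.05,0,0,0,0.9,-0.42,0, 0.05,0,0,0,0.9,-0.42,0, 0.05,0,0,0,0.9,-0.42,0]'
python3 -m crank '[0.05,0,0,0,0.9,-0.42,0, 0,0,0,0,0,0,0]'
python3 -m crank '[-0.05,0,0,0,-0.9,-0.42,0, -0.05,0,0,0,-0.9,-0.42,0, -0.05,0,0,0,-0.9,-0.42,0, -0.05,0,0,0,-0.9,-0.42,0, -0.05,0,0,0,-0.9,-0.42,0]'
python3 -m crank '[-0.05,0,0,0,-0.9,-0.42,0, 0.05,0,0,0,0.9,-0.3,0, 0.05,0,0,0,0.9,-0.3,0, 0.05,0,0,0,0.9,-0.3,0, 0,0,0,0,0,0,0]'
python3 -c "
from h import *
o=get_obs();print(o['tool_pos'],o['orientation'],o['force'],o['moment'])"
```

```text
clock: 19.62
tool_pos: [0.512, -0.0107, 0.0595]
orientation: [-174.2, 0.0, -166.4]
force: [-1.4, 0.5, -1.0]
opening: 0.0354
gripper_force: 30.0
clock: 19.88
tool_pos: [0.5113, -0.0097, 0.0596]
orientation: [-171.4, -0.1, -166.3]
force: [0.1, 0.2, -0.8]
opening: 0.0356
gripper_force: 30.0
clock: 20.5
tool_pos: [0.5133, -0.0143, 0.0623]
orientation: [174.1, 0.1, -166.4]
force: [0.3, -0.7, -0.4]
opening: 0.0359
gripper_force: 30.0
clock: 21.12
tool_pos: [0.5122, -0.0124, 0.0635]
orientation: [180.0, -0.0, -166.3]
force: [-0.0, -0.3, -1.3]
opening: 0.0356
gripper_force: 30.0
[ 0.51220975 -0.01243132  0.0635283 ] [ 1.79967853e+02 -1.88168249e-02 -1.66342319e+02] [-0.00321615 -0.29431994 -1.28981881] [ 0.01724657 -0.02604212  0.00239579]
```

```bash
python3 -m crank '[0,0,0,0,0,-2,0, 0,0,0,0,0,-3,0, 0,0,0,0,0,-2.5,0, 0,0,0,0,0,0,0, 0,0,0,0,0,0,0]'
python3 - <<'E'
from h import *
np.set_printoptions(precision=4,suppress=True)
o=get_obs();print(o['tool_pos'],o['orientation'],o['force'])
im=eyes.snapshot('scene');cv2.imwrite('pics/k.png',cv2.resize(im[130:240,190:310],None,fx=5,fy=5,interpolation=2))
for n in("timer","timer_mid","plain_mid","plain","lid_bar","lid_hinge"):
  for x in spotter.place_of("scene",n)[:1]: print(n,x["location"],x["p"])
s=[.5327,-.0561,.2375]
print(proj("scene",[.512,-.0135,.053]),proj("scene",T2W(np.array([-.012,-.045,.05]),s)),[proj("scene",T2W(lidp(np.array([-.176,0,.019]),np.radians(a)),s)) for a in (95,105,115)])
E
```

```text
clock: 21.75
tool_pos: [0.5129, -0.0133, 0.0711]
orientation: [180.0, 0.0, -166.5]
force: [-1.0, 0.5, -0.8]
opening: 0.0357
gripper_force: 30.0
[ 0.5129 -0.0133  0.0711] [ 179.9925    0.0032 -166.4753] [-0.9555  0.5056 -0.8391]
timer [227.7, 186.1] 0.77
timer_mid [226.3, 187.5] 0.64
plain_mid [253.5, 194.1] 0.67
plain [255.5, 198.5] 0.43
lid_bar [257.2, 125.2] 0.91
lid_hinge [247.9, 175.9] 0.74
[228.4352 188.1753] [253.5254 194.6119] [array([252.2451, 126.8347]), array([255.4539, 125.0896]), array([258.3691, 124.971 ])]
```

View pics/k.png

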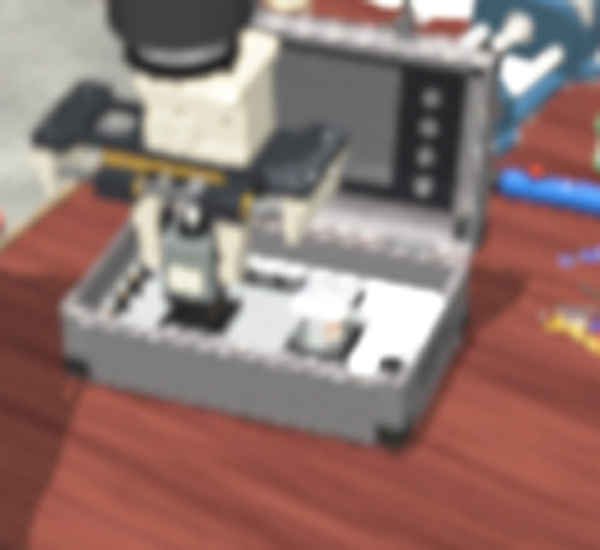

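The timer is held upright with its blades clear of its socket (crop (195,300)). The plain relay is home (325,335), the lid is up and the tester is flat on the bench. Handing in.

```bash
python3 -c "
from plant import ctrl
print(ctrl.close_job())"
```

```text
the job is handed in; nothing more can be done
None
```

I handed the job in at about 22 s. The lid was left up at about 105°, and the timer relay was rocked out in six swings. It is held upright with its blades just clear above the left socket; the plain relay is still home and the tester flat on the bench.

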